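# Find the unlocked cover of the cable box and push it open

## Robot

A 6-joint arm with a two-finger parallel gripper is mounted at the origin on the work surface. World frame = base frame: x ahead of the robot, y to its left, z up, the work surface at z = 0. Lengths are in m, angles in rad, forces in N, time in s.
With the tool pointing down it reaches from about 0.25 to 0.725 m from the base axis. Payload 4 kg.
Tool frame: the origin (TCP) lies at the very end of the fingers, on their centre line; the grasp point (between the pads) lies 19 mm behind it (bot.pinch_z is the distance from the TCP to the grasp point, in m); z points along the fingers, x is the direction in which the jaws open and shut, and the axes are right-handed (so a half turn about z gives the same grasp; the last joint's range is limited). The gripper opens to 85 mm and grips with 20 to 120 N. Pads are 22 mm wide; open, the fingers measure 114 mm over their backs; the gripper's body (76 mm by 85 mm) begins 54 mm behind the grasp point. The pads swing forward as they close: fully open they stand 13 mm farther back than shut.
Start: joints at [-1.31, 0.241, 0.005, 1.335, 0, 1.571], TCP at [0.129, -0.483, 0.231] pointing down, gripper open.
Joint ranges: [-2.72, 2.72], [-1.05, 1.87], [-1.09, 1.28], [-1.99, 2.15], [-1.42, 1.44], [-3.14, 3.14]. Speed limits (rad/s): [2.79, 2.79, 3.14, 3.14, 3.14, 3.14].

## Interface

Orientations are given as a unit quaternion [x, y, z, w].
In Python, from workcell import bot gives the robot as it stands. The module is installed in compiled form; this text tells all that it offers.
- The arm moves only by the shell command python3 -m inch 'ROWS'. ROWS is JSON, a list of rows, each a list of 7 numbers: the shift along the tool's x, y, z scaled (see below), then the turn, a rotation vector about the tool's x, y, z scaled (see below), then the gripper command: -1 is fully open, 1 is shut, values between are in proportion. In form: [[x, y, z, wx, wy, wz, gripper], ...]. A call has exactly 8 rows; each row shifts and turns the commanded pose from where the row before left it, along the tool's axes as they then stand; what a row does not reach is not made up. The controller multiplies each number of a shift by 2.5 cm and each number of a turn by 180 degrees. A row lasts 1/10 s, in which the tool goes at most 50 mm and 8.59 degrees, less where a joint would pass 70% of its speed; a pose out of reach is approached as far as the arm can. A call with a number of a shift or a turn outside -1 to 1 is refused whole. A call with a gripper value outside its range is refused whole. The fingers move at their own pace and stop on an object; the grip force is fixed at half the most. Time passes only in rows, so rows that do not move let the fingers close, or fill a call up. It gives the time, the measured TCP pose, the force and the opening at its end, in the units of the state.
- bot.get_obs(): the state, without advancing time (a new reading comes with each control period).
- bot.camera(name): name is "scene" or "top"; returns (picture, depth): 480x640x3 uint8, blue, green, red; 480x640 float32, m along the optical axis (not along the pixel's ray), 0 where there is no reading.
- bot.get_calibration(name): a dict with "vfov" (degrees; the focal length in pixels is half the picture's height over the tangent of half this angle, whatever the lens; pixels are square), "cx", "cy" (the principal point, pixels), "R" (3x3) and "t" (3): a world point X has camera coordinates R X + t. Camera axes: x right, y down, z forward; pixel columns grow to the right and rows downward; lengths in m; the calibration is good to about 2 mm. A picture is of the moment at which its call begins. get_calibration takes no time and is no camera call.
- bot.job_done(): hands the job in, once; it reports no verdict.
The state is a dict: "clock": time; "joint_pos": joint angles; "joint_vel": joint speeds; "tau": joint torques, N m; "eef_pos": TCP position; "tool_rot": TCP orientation; "ft_force": force on the tool from outside, world axes, zero at the start; "ft_torque": the same for the moment, N m; "grip_width": finger opening in m.
Only numpy, scipy, OpenCV 4.12 (cv2) and the standard library are available. Lean on these libraries where they do the work, as an engineer would, in place of code of your own. Each camera call takes 0.05 s, during which the arm holds its last target.

## Task

One of the four covers on top of the cable box has been left unlocked. With the closed fingertips press gently on the covers' press marks, one after another, to find the one that rocks, and push that one well down, right open, so that it stays open and the sockets inside can be reached. Do not force the locked covers, and leave everything on and around the box where it is.

Things in the scene. Friction and masses are not known exactly. Their poses are not given: they have to be found in the camera images.
- cable_box: Grey steel cable-access box fixed to the bench, 250 mm deep (x) by 530 mm wide (y), its flat top 120 mm above the bench. Origin on the bench, below the middle of the covers' common pivot line; x points away from the robot across the box (turned by up to 0.2 rad), y along the row of covers, z up. The front edge is at x = -115 mm, the rear edge at x = +135 mm.
- cover_1 (a joint): Tilt in rad of cover_1, the leftmost (y = +187.5 mm) of four identical bare-aluminium covers flush with the box's top. 0 = shut, 1.0 = open to its stop. Opening, the end towards the robot swings down into the box and the short far end rises. Only the end towards the robot can go down.
- cover_1_press (a point): Centre of the round press mark (26 mm across) on the top face of cover_1, 52 mm to the robot's side of its pivot line, midway across its width; it tips with the cover. z = 120 mm when shut. Below the loose cover there is room for a finger to go 60 mm down.
- cover_2 (a joint): Tilt in rad of cover_2, second from the left (y = +62.5 mm) of four identical bare-aluminium covers flush with the box's top. 0 = shut, 1.0 = open to its stop. Every cover is 115 mm long (box x), 85 mm wide, 6 mm thick, and tips about a line at the box's x = 0, 3 mm below the top, marked by a dark rib and two knuckles: 75 mm of it lies on the robot's side, 40 mm beyond.
- cover_2_press (a point): Centre of the round press mark (26 mm across) on the top face of cover_2, 52 mm to the robot's side of its pivot line, midway across its width; it tips with the cover. z = 120 mm when shut. 
- cover_3 (a joint): Tilt in rad of cover_3, third from the left (y = -62.5 mm) of four identical bare-aluminium covers flush with the box's top. 0 = shut, 1.0 = open to its stop. Three covers, any of the four, are locked by hidden posts inside and give at most about 2 mm under a firm press.
- cover_3_press (a point): Centre of the round press mark (26 mm across) on the top face of cover_3, 52 mm to the robot's side of its pivot line, midway across its width; it tips with the cover. z = 120 mm when shut. 
- cover_4 (a joint): Tilt in rad of cover_4, the rightmost (y = -187.5 mm) of four identical bare-aluminium covers flush with the box's top. 0 = shut, 1.0 = open to its stop. The one loose cover, which may be any of the four, starts to tip at about 2 N on its press mark; its stiff hinge leaves it where it is put.
- cover_4_press (a point): Centre of the round press mark (26 mm across) on the top face of cover_4, 52 mm to the robot's side of its pivot line, midway across its width; it tips with the cover. z = 120 mm when shut. 
- spool: Small grey solder spool standing on end on the rear strip of the box's top, 54 mm across, 40 mm high. Loose; leave alone. Origin at the centre of its underside.
- flux_bottle: Small white bottle standing on the rear strip of the box's top, 34 mm across, 75 mm high. Loose; leave alone. Origin at the centre of its underside.
- memory_stick: Small black memory stick lying on the box's top between cover_2 and cover_3, about 55 x 18 x 9 mm. Loose; leave alone. Origin at the centre of its underside.
- parts_tray: Open black parts tray on the bench between the robot and the box, 60 x 120 x 30 mm. Loose; leave alone. Origin at the centre of its underside.
- screwdriver: Screwdriver lying on the bench between the robot and the box, 180 mm long, handle 26 mm thick. Loose; leave alone. Origin under the middle of it.
- meter: Grey hand-held meter lying on the bench to the right of the box, 140 x 75 x 38 mm. Loose; leave alone. Origin at the centre of its underside.
- mug: White mug standing on the bench to the left of the box, 80 mm across, 90 mm high. Loose; leave alone. Origin at the centre of its underside.

How it is judged:
By the outcome, as a careful person would: the job done as asked, in the order asked, and still so for the second after the job is handed in, with the robot touching nothing.
It also fails if it takes over 51 s, if anything falls off the work surface, if the arm or the gripper's body presses on something with over 40 N, if the wrist force passes 120 N, or if a joint passes its speed limit or range.

## Working session

There is one attempt and no reset: what is moved stays moved. The work goes in short steps, Python scripts to look and compute and a shell command to move; the robot and the scene stay as the last step left them, time stands still between calls to the robot, and variables do not carry over. Pictures are saved under pics/ and viewed, and the job is handed in when it is done.

```bash
mkdir -p pics
python3 - <<'E'
from workcell import bot
import cv2,numpy as np
for n in("scene","top"):
    p,d=bot.camera(n); cv2.imwrite(f"pics/{n}0.png",p); np.save(f"{n}0.npy",d)
    print(n,bot.get_calibration(n))
print(bot.get_obs())
E
```

```text
scene {'vfov': 46.45455350109727, 'cx': 316.2749175106231, 'cy': 229.4483659401438, 'R': array([[ 0.27901869,  0.96021764,  0.01143047],
       [ 0.66504453, -0.1846337 , -0.72362019],
       [-0.69272242,  0.20950532, -0.69010374]]), 't': array([-0.20992414, -0.34562205,  1.71507577])}
top {'vfov': 55.66292596226304, 'cx': 326.8371761552896, 'cy': 235.25564115948472, 'R': array([[ 0.01166957, -0.99991155,  0.00638012],
       [-0.98888503, -0.01248622, -0.14815702],
       [ 0.14822358, -0.00458027, -0.98894327]]), 't': array([0.01513634, 0.61189534, 0.9263728 ])}
{'clock': 0.1, 'joint_pos': array([-1.30999415e+00,  2.41343169e-01,  3.90268044e-03,  1.33519010e+00,
       -1.60587286e-05,  1.57078645e+00]), 'joint_vel': array([-0.00062696, -0.00030319,  0.00200021, -0.00015017, -0.00214668,
       -0.00034151]), 'tau': array([-2.13922663e-04, -3.73138297e+01,  2.53009254e+01,  1.08855619e-02,
       -2.97351357e-05, -7.64960703e-06]), 'eef_pos': array([ 0.12878379, -0.48257086,  0.23051589]), 'tool_rot': array([ 7.93052389e-01, -6.09152745e-01, -7.32220120e-04, -5.52313579e-04]), 'ft_force': array([ 0.67513432, -0.04719918,  0.00270451]), 'ft_torque': array([-0.02500207,  0.00053383,  0.04171694]), 'grip_width': 0.0853966260872015}
```

View pics/top0.png

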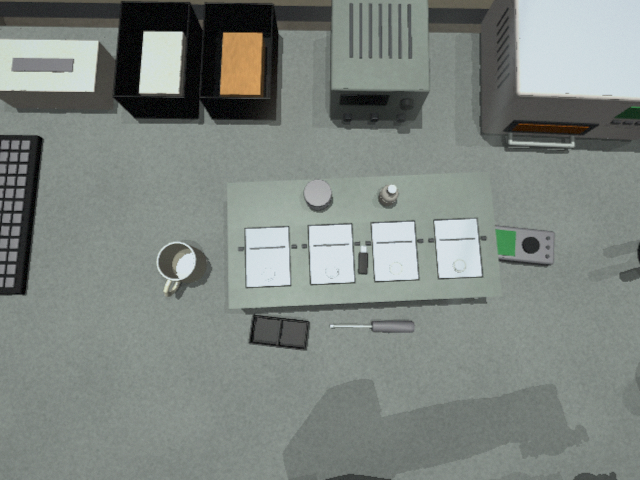

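View pics/scene0.png

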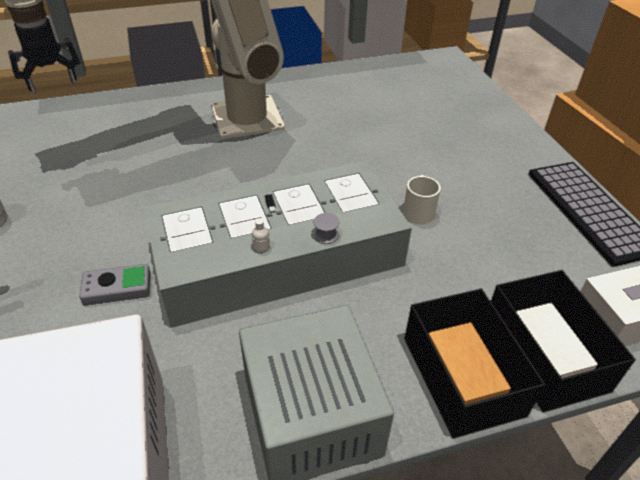

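The top view shows four covers with centres at about (267,257), (331,254), (394,251) and (458,248). The stick is at (363,260), the spool at (318,195) and the bottle at (389,195). I'll enlarge it to find the marks.

Run:
```python
import cv2
p=cv2.imread("pics/top0.png")
c=p[205:295,230:500]
cv2.imwrite("pics/crop0.png",cv2.resize(cv2.convertScaleAbs(c,alpha=1,beta=-20)[:,:135],None,fx=5.9,fy=5.9,interpolation=cv2.INTER_CUBIC))
cv2.imwrite("pics/crop1.png",cv2.resize(cv2.convertScaleAbs(c,alpha=1,beta=-20)[:,135:],None,fx=5.9,fy=5.9,interpolation=cv2.INTER_CUBIC))
```

```text
(no output)
```

View pics/crop0.png

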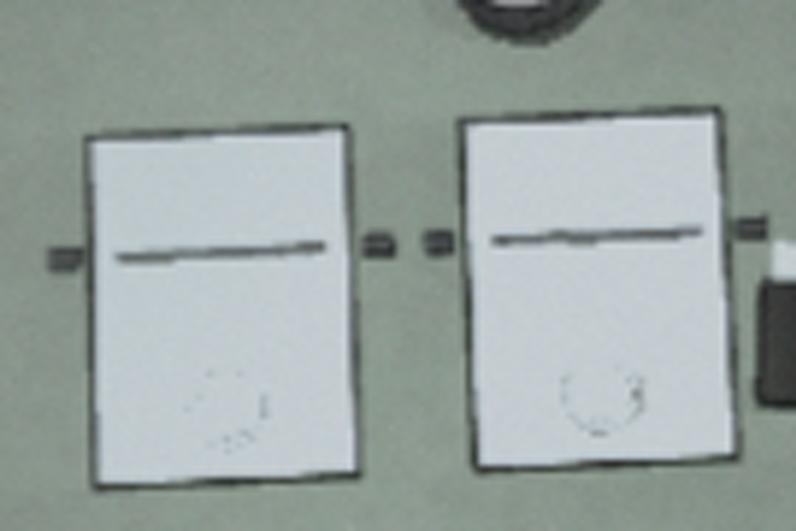

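View pics/crop1.png

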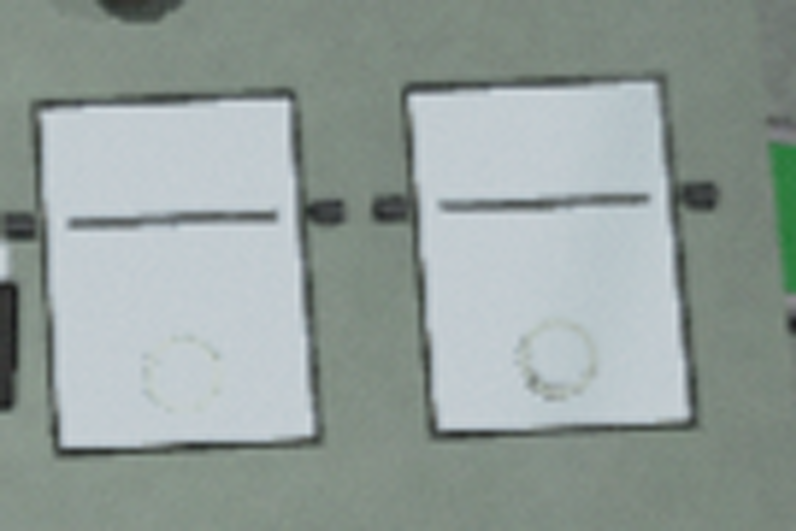

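```bash
cat > h.py <<'E'
import numpy as np
from workcell import bot
def ray(n,u,v,z):
    c=bot.get_calibration(n);f=240/np.tan(np.radians(c['vfov']/2))
    R,t=c['R'],c['t'];d=R.T@np.array([(u-c['cx'])/f,(v-c['cy'])/f,1]);o=-R.T@t
    return o+d*(z-o[2])/d[2]
E
python3 - <<'E'
from h import *
from scipy.optimize import least_squares
C=[[(90,135),(347,127),(357,475),(97,487)],[(462,118),(718,110),(738,458),(477,468)],[(38,103),(292,93),(320,440),(58,452)],[(406,88),(662,78),(693,424),(435,434)]]
M=[(227,410),(602,397),(182,374),(557,358)]
ys=[.1875,.0625,-.0625,-.1875]
P=[];W=[]
for i in range(4):
    o=230+(135 if i>1 else 0)
    for (u,v),(x,s) in zip(C[i]+[M[i]],[(.04,1),(.04,-1),(-.075,-1),(-.075,1),(-.052,0)]):
        P.append((x,ys[i]+s*.0425)); W.append(ray("top",(u+.5)/5.9-.5+o,(v+.5)/5.9-.5+205,.12)[:2])
P=np.array(P);W=np.array(W)
T=lambda q,P:P@np.array([[np.cos(q[2]),-np.sin(q[2])],[np.sin(q[2]),np.cos(q[2])]]).T+q[:2]
r=least_squares(lambda q:(T(q,P)-W).ravel(),[.5,0,0]);print(r.x,np.abs(r.fun).max(),np.sqrt(np.mean(r.fun**2)))
for y in ys: print(T(r.x,np.array([[-.052,y]])))
o=bot.get_obs()
from scipy.spatial.transform import Rotation as Ro
print(Ro.from_quat(o['tool_rot']).as_matrix().round(3))
# scene-depth check of z
d=np.load('top0.npy'); c=bot.get_calibration('top');f=240/np.tan(np.radians(c['vfov']/2))
for u,v in[(268,265),(331,265),(395,262),(459,258),(300,265),(390,185),(363,262),(318,195)]:
    z=d[v,u];X=c['R'].T@(np.array([(u-c['cx'])/f*z,(v-c['cy'])/f*z,z])-c['t']);print(u,v,X.round(4))
E
```

```text
[ 0.58578081 -0.04699471  0.05705272] 0.0018346723763826844 0.0007786767935980093
[[0.52317383 0.13723508]]
[[0.53030156 0.01243846]]
[[ 0.53742928 -0.11235815]]
[[ 0.544557   -0.23715477]]
[[ 0.258 -0.966 -0.   ]
 [-0.966 -0.258  0.002]
 [-0.002  0.    -1.   ]]
268 265 [0.5407 0.1375 0.1164]
331 265 [0.5417 0.0141 0.1216]
395 262 [ 0.5495 -0.1115  0.1171]
459 258 [ 0.5589 -0.2374  0.118 ]
300 265 [0.5412 0.0746 0.1195]
390 185 [ 0.6842 -0.0918  0.1946]
363 262 [ 0.5478 -0.0478  0.128 ]
318 195 [0.6726 0.0409 0.1575]
```

Fit is good to under 1 mm RMS, with the box yaw at 0.057 rad. I'm turning the tool to line up with the box, closing the fingers and travelling to cover 4.

```bash
python3 -m inch '[[0,0,0,0,0,0.0325,1],[0,0,0,0,0,0.0325,1],[-0.5,-1,0,0,0,0,1],[-0.5,-1,0,0,0,0,1],[-0.5,-1,0,0,0,0,1],[-0.5,-1,0,0,0,0,1],[-0.5,-1,0,0,0,0,1],[-0.5,-1,0,0,0,0,1]]'; python3 -m inch '[[-0.5,-1,0,0,0,0,1],[-0.5,-1,0,0,0,0,1],[-0.5,-1,0,0,0,0,1],[-0.5,-1,0,0,0,0,1],[-0.5,-1,0,0,0,0,1],[-0.5,-1,0,0,0,0,1],[-0.5,-1,0,0,0,0,1],[-0.5,-1,0,0,0,0,1]]'
cat >> h.py <<'E'
from scipy.spatial.transform import Rotation as Ro
Q=np.array([.58578,-.04699,.05705])
def w(bx,by,z):
    c,s=np.cos(Q[2]),np.sin(Q[2]);return np.array([Q[0]+c*bx-s*by,Q[1]+s*bx+c*by,z])
def st(*tgt):
    o=bot.get_obs();R=Ro.from_quat(o['tool_rot'])
    c,s=np.cos(Q[2]),np.sin(Q[2]);B=np.array([[c,-s,0],[s,c,0],[0,0,1]]);b=B.T@(o['eef_pos']-np.array([Q[0],Q[1],0]))
    print('t',o['clock'],'box mm',(b*1e3).round(1),'F',o['ft_force'].round(2),'rot in box\n',(B.T@R.as_matrix()).round(3))
    if tgt: print('shift units',(R.inv().apply(w(*tgt)-o['eef_pos'])/.025).round(3))
E
python3 -c "
from h import *
st(-.052,-.1875,.14)"
```

```text
clock: 0.9
eef_pos: [0.2751, -0.3988, 0.2309]
tool_rot: [0.727, -0.687, -0.0, -0.0]
ft_force: [-0.5, 0.2, -0.3]
grip_width: 0.0002
clock: 1.7
eef_pos: [0.4691, -0.2877, 0.2307]
tool_rot: [0.727, -0.687, -0.001, 0.0]
ft_force: [0.6, 0.0, 0.8]
grip_width: -0.0003
t 1.7 box mm [-130.2 -233.7  230.7] F [0.65 0.03 0.84] rot in box
 [[-0.    -1.    -0.001]
 [-1.     0.     0.001]
 [-0.001  0.001 -1.   ]]
shift units [-1.845 -3.131  3.627]
```

```bash
python3 -m inch '[[-0.45,-0.75,0.5,0,0,0,1],[-0.45,-0.75,0.5,0,0,0,1],[-0.45,-0.75,0.5,0,0,0,1],[-0.45,-0.75,0.5,0,0,0,1],[0,0,0.5,0,0,0,1],[0,0,0.5,0,0,0,1],[0,0,0.5,0,0,0,1],[0,0,0,0,0,0,1]]'
python3 -c "
from h import *
st(-.052,-.1875,.12)"
```

```text
clock: 2.5
eef_pos: [0.5386, -0.2394, 0.1414]
tool_rot: [0.726, -0.687, -0.002, 0.001]
ft_force: [-0.7, -0.2, 0.0]
grip_width: -0.0003
t 2.5 box mm [ -58.1 -189.4  141.4] F [-0.71 -0.15  0.03] rot in box
 [[-0.002 -1.    -0.004]
 [-1.     0.002  0.002]
 [-0.002  0.004 -1.   ]]
shift units [-0.076 -0.247  0.854]
```

```bash
python3 -m inch '[[0,-0.1,0.1,0,0,0,1],[0,0,0.1,0,0,0,1],[0,0,0.1,0,0,0,1],[0,0,0.1,0,0,0,1],[0,0,0.1,0,0,0,1],[0,0,0,0,0,0,1],[0,0,0,0,0,0,1],[0,0,0,0,0,0,1]]'
python3 -c "
from h import *
st(-.052,-.1875,.12)"
```

```text
clock: 3.3
eef_pos: [0.5434, -0.2393, 0.1314]
tool_rot: [0.727, -0.687, 0.0, -0.0]
ft_force: [0.6, 0.6, -0.1]
grip_width: -0.0001
t 3.3 box mm [ -53.3 -189.5  131.4] F [ 0.62  0.58 -0.11] rot in box
 [[-0. -1.  0.]
 [-1.  0. -0.]
 [ 0. -0. -1.]]
shift units [-0.082 -0.052  0.457]
```

```bash
python3 -m inch '[[-0.08,-0.05,0.08,0,0,0,1],[0,0,0.08,0,0,0,1],[0,0,0.08,0,0,0,1],[0,0,0.04,0,0,0,1],[0,0,0.04,0,0,0,1],[0,0,0.02,0,0,0,1],[0,0,0,0,0,0,1],[0,0,0,0,0,0,1]]'
python3 -c "
from h import *
st(-.052,-.1875,.12)"
```

```text
clock: 4.1
eef_pos: [0.5445, -0.2373, 0.1228]
tool_rot: [0.727, -0.687, 0.0, -0.0]
ft_force: [0.5, -0.1, 0.1]
grip_width: -0.0002
t 4.1 box mm [ -52.1 -187.6  122.8] F [ 0.49 -0.07  0.13] rot in box
 [[-0. -1.  0.]
 [-1.  0. -0.]
 [ 0. -0. -1.]]
shift units [-0.004 -0.004  0.114]
```

```bash
python3 -m inch '[[0,0,0.02,0,0,0,1],[0,0,0.02,0,0,0,1],[0,0,0.02,0,0,0,1],[0,0,0.02,0,0,0,1],[0,0,0.02,0,0,0,1],[0,0,0,0,0,0,1],[0,0,0,0,0,0,1],[0,0,0,0,0,0,1]]'
python3 -m inch '[[0,0,0.02,0,0,0,1],[0,0,0,0,0,0,1],[0,0,0,0,0,0,1],[0,0,0,0,0,0,1],[0,0,0,0,0,0,1],[0,0,0,0,0,0,1],[0,0,0,0,0,0,1],[0,0,0,0,0,0,1]]'
```

```text
clock: 4.9
eef_pos: [0.5445, -0.2372, 0.1203]
tool_rot: [0.727, -0.687, 0.0, -0.0]
ft_force: [-0.2, 0.2, -0.0]
grip_width: 0.0
clock: 5.7
eef_pos: [0.5445, -0.2372, 0.1199]
tool_rot: [0.727, -0.687, 0.0, -0.0]
ft_force: [-0.3, -0.3, 1.4]
grip_width: 0.0
```

```bash
python3 -m inch '[[0,0,0.02,0,0,0,1],[0,0,0.02,0,0,0,1],[0,0,0,0,0,0,1],[0,0,0,0,0,0,1],[0,0,0,0,0,0,1],[0,0,0,0,0,0,1],[0,0,0,0,0,0,1],[0,0,0,0,0,0,1]]'
```

```text
clock: 6.5
eef_pos: [0.5445, -0.2372, 0.1197]
tool_rot: [0.727, -0.687, 0.0, -0.0]
ft_force: [-1.2, 0.3, 6.1]
grip_width: 0.0002
```

Cover 4 held against 6 N without tipping, so it is locked. Next is cover 3.

```bash
python3 -m inch '[[0,0,-0.6,0,0,0,1],[-1,0,0,0,0,0,1],[-1,0,0,0,0,0,1],[-1,0,0,0,0,0,1],[-1,0,0,0,0,0,1],[-1,0,0,0,0,0,1],[0,0,0.2,0,0,0,1],[0,0,0.2,0,0,0,1]]'
python3 -m inch '[[0,0,0.04,0,0,0,1],[0,0,0.02,0,0,0,1],[0,0,0.02,0,0,0,1],[0,0,0.02,0,0,0,1],[0,0,0,0,0,0,1],[0,0,0,0,0,0,1],[0,0,0,0,0,0,1],[0,0,0,0,0,0,1]]'
python3 -c "
from h import *
st(-.052,-.0625,.12)"
```

```text
clock: 7.3
eef_pos: [0.5374, -0.1121, 0.1235]
tool_rot: [0.727, -0.686, 0.0, 0.0]
ft_force: [-0.1, 0.4, 0.4]
grip_width: -0.0002
clock: 8.1
eef_pos: [0.5374, -0.1124, 0.1214]
tool_rot: [0.727, -0.687, 0.0, -0.0]
ft_force: [-1.0, -0.0, -0.2]
grip_width: 0.0004
t 8.1 box mm [-52.  -62.6 121.4] F [-0.99 -0.03 -0.19] rot in box
 [[-0. -1.  0.]
 [-1.  0. -0.]
 [ 0. -0. -1.]]
shift units [-0.003 -0.001  0.056]
```

```bash
python3 -m inch '[[0,0,0.02,0,0,0,1],[0,0,0.02,0,0,0,1],[0,0,0.02,0,0,0,1],[0,0,0.02,0,0,0,1],[0,0,0,0,0,0,1],[0,0,0,0,0,0,1],[0,0,0,0,0,0,1],[0,0,0,0,0,0,1]]'
python3 -m inch '[[0,0,0.02,0,0,0,1],[0,0,0.02,0,0,0,1],[0,0,0,0,0,0,1],[0,0,0,0,0,0,1],[0,0,0,0,0,0,1],[0,0,0,0,0,0,1],[0,0,0,0,0,0,1],[0,0,0,0,0,0,1]]'
```

```text
clock: 8.9
eef_pos: [0.5374, -0.1124, 0.1197]
tool_rot: [0.727, -0.687, 0.0, -0.0]
ft_force: [-1.6, 1.3, 5.3]
grip_width: -0.0001
clock: 9.7
eef_pos: [0.5374, -0.1124, 0.1196]
tool_rot: [0.727, -0.687, 0.0, -0.0]
ft_force: [-3.7, 1.5, 10.1]
grip_width: 0.0001
```

Cover 3 held at 10 N, so it is locked too. Moving to cover 2, starting 20 mm up to clear the stick.

```bash
python3 -m inch '[[0,0,-1,0,0,0,1],[-1,0,0,0,0,0,1],[-1,0,0,0,0,0,1],[-1,0,0,0,0,0,1],[-1,0,0,0,0,0,1],[-1,0,0,0,0,0,1],[0,0,0.4,0,0,0,1],[0,0,0.4,0,0,0,1]]'
python3 -m inch '[[0,0,0.06,0,0,0,1],[0,0,0.04,0,0,0,1],[0,0,0.02,0,0,0,1],[0,0,0.02,0,0,0,1],[0,0,0.02,0,0,0,1],[0,0,0,0,0,0,1],[0,0,0,0,0,0,1],[0,0,0,0,0,0,1]]'
python3 -c "
from h import *
st(-.052,.0625,.12)"
```

```text
clock: 10.5
eef_pos: [0.5304, 0.0127, 0.1225]
tool_rot: [0.727, -0.686, 0.0, 0.0]
ft_force: [0.3, 0.7, -0.3]
grip_width: 0.0003
clock: 11.3
eef_pos: [0.5306, 0.012, 0.1197]
tool_rot: [0.727, -0.687, 0.001, -0.0]
ft_force: [-0.2, -2.4, 1.6]
grip_width: -0.0001
t 11.3 box mm [-51.7  62.1 119.7] F [-0.19 -2.44  1.56] rot in box
 [[-0.001 -1.     0.001]
 [-1.     0.001 -0.001]
 [ 0.001 -0.001 -1.   ]]
shift units [-0.017  0.011 -0.012]
```

```bash
python3 -m inch '[[0,0,0.02,0,0,0,1],[0,0,0.02,0,0,0,1],[0,0,0,0,0,0,1],[0,0,0,0,0,0,1],[0,0,0,0,0,0,1],[0,0,0,0,0,0,1],[0,0,0,0,0,0,1],[0,0,0,0,0,0,1]]'
```

```text
clock: 12.1
eef_pos: [0.5306, 0.012, 0.1196]
tool_rot: [0.727, -0.687, 0.001, -0.0]
ft_force: [-1.9, -2.5, 9.0]
grip_width: 0.0001
```

Cover 2 held at 9 N, so it is locked. That leaves cover 1, which I'll check by pressing.

```bash
python3 -m inch '[[0,0,-0.8,0,0,0,1],[-1,0,0,0,0,0,1],[-1,0,0,0,0,0,1],[-1,0,0,0,0,0,1],[-1,0,0,0,0,0,1],[-1,0,0,0,0,0,1],[0,0,0.3,0,0,0,1],[0,0,0.3,0,0,0,1]]'
python3 -m inch '[[0,0,0.06,0,0,0,1],[0,0,0.04,0,0,0,1],[0,0,0.02,0,0,0,1],[0,0,0.02,0,0,0,1],[0,0,0.02,0,0,0,1],[0,0,0,0,0,0,1],[0,0,0,0,0,0,1],[0,0,0,0,0,0,1]]'
python3 -m inch '[[0,0,0.02,0,0,0,1],[0,0,0.02,0,0,0,1],[0,0,0.02,0,0,0,1],[0,0,0,0,0,0,1],[0,0,0,0,0,0,1],[0,0,0,0,0,0,1],[0,0,0,0,0,0,1],[0,0,0,0,0,0,1]]'
python3 -c "
from h import *
st(-.052,.1875,.12)"
```

```text
clock: 12.9
eef_pos: [0.5253, 0.085, 0.1245]
tool_rot: [0.754, -0.657, -0.016, -0.014]
ft_force: [0.3, -0.4, 0.4]
grip_width: -0.0001
clock: 13.7
eef_pos: [0.5254, 0.085, 0.1213]
tool_rot: [0.753, -0.657, -0.016, -0.014]
ft_force: [0.4, -0.5, -1.0]
grip_width: -0.0002
clock: 14.5
eef_pos: [0.5254, 0.085, 0.1202]
tool_rot: [0.753, -0.657, -0.016, -0.014]
ft_force: [-1.5, 0.1, 5.2]
grip_width: -0.0002
t 14.5 box mm [-52.8 135.2 120.2] F [-1.52  0.12  5.23] rot in box
 [[ 0.079 -0.997 -0.003]
 [-0.996 -0.079  0.043]
 [-0.043 -0.    -0.999]]
shift units [-2.081 -0.196  0.099]
```

```bash
python3 -c "
from h import *
o=bot.get_obs();print(o['joint_pos'].round(3),o['tau'].round(1),o['ft_torque'].round(2))
import cv2
p,d=bot.camera('scene');cv2.imwrite('pics/s1.png',cv2.resize(p[60:340,80:460],None,fx=2.1,fy=2.1))
"
```

```text
[ 0.136  0.377 -0.106  1.088  0.043  3.142] [  0.1 -38.9  22.3  -0.7   0.2  -0. ] [-0.09  0.36  0.01]
```

View pics/s1.png

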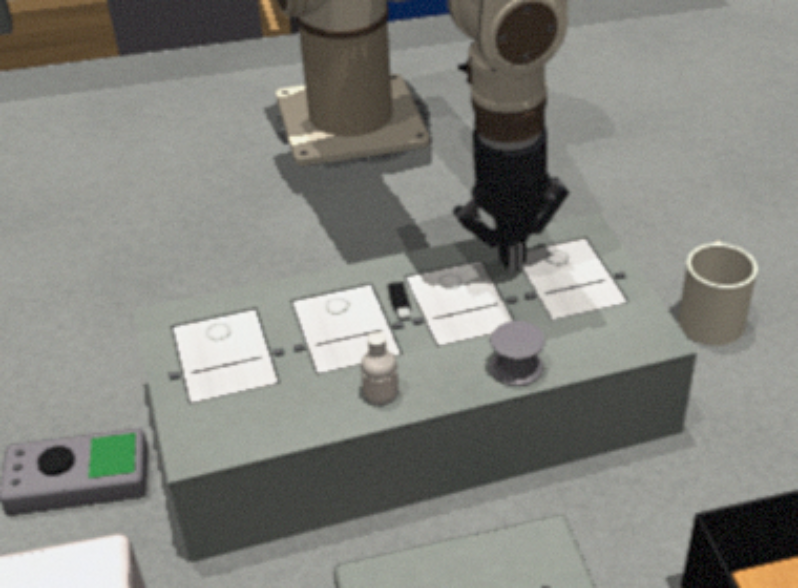

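The last joint hit its range end, so the tool stopped short, resting on the frame strip at box y=135 between covers 2 and 1 (crop 512,265). I'll lift and unwind the wrist half a turn.

```bash
python3 -m inch '[[0,0,-1,0,0,0,1],[0,0,-0.5,0,0,-0.047,1],[0,0,0,0,0,-0.047,1],[0,0,0,0,0,-0.047,1],[0,0,0,0,0,-0.047,1],[0,0,0,0,0,-0.047,1],[0,0,0,0,0,-0.047,1],[0,0,0,0,0,-0.047,1]]'
python3 -m inch '[[0,0,0,0,0,-0.047,1],[0,0,0,0,0,-0.047,1],[0,0,0,0,0,-0.047,1],[0,0,0,0,0,-0.047,1],[0,0,0,0,0,-0.047,1],[0,0,0,0,0,-0.047,1],[0,0,0,0,0,-0.047,1],[0,0,0,0,0,-0.047,1]]'
python3 -m inch '[[0,0,0,0,0,-0.047,1],[0,0,0,0,0,-0.047,1],[0,0,0,0,0,-0.047,1],[0,0,0,0,0,-0.047,1],[0,0,0,0,0,-0.047,1],[0,0,0,0,0,-0.047,1],[0,0,0,0,0,0,1],[0,0,0,0,0,0,1]]'
python3 -c "
from h import *
st(-.052,.1875,.125)
o=bot.get_obs();R=Ro.from_quat(o['tool_rot']);T=Ro.from_matrix(Ro.from_euler('z',Q[2]).as_matrix()@np.array([[0,1,0],[1,0,0],[0,0,-1.]]))
print('turn units',((R.inv()*T).as_rotvec()/np.pi).round(4),o['joint_pos'].round(3))"
```

```text
clock: 15.35
eef_pos: [0.5254, 0.0834, 0.1566]
tool_rot: [0.98, -0.196, -0.007, -0.02]
ft_force: [-0.0, 0.9, -0.0]
grip_width: 0.0003
clock: 16.15
eef_pos: [0.5254, 0.0834, 0.1566]
tool_rot: [0.924, 0.383, 0.005, -0.021]
ft_force: [0.3, 1.0, 0.6]
grip_width: -0.0001
clock: 16.95
eef_pos: [0.5254, 0.0834, 0.1568]
tool_rot: [0.674, 0.739, 0.013, -0.017]
ft_force: [-0.3, 0.3, -0.1]
grip_width: 0.0003
t 16.95 box mm [-52.8 133.6 156.8] F [-0.35  0.28 -0.07] rot in box
 [[-0.035  0.999 -0.004]
 [ 0.998  0.035  0.042]
 [ 0.043 -0.003 -0.999]]
shift units [2.096 0.113 1.362]
turn units [-0.0011 -0.0135  0.0112] [ 0.133  0.347 -0.048  1.177  0.043  0.041]
```

```bash
python3 -m inch '[[0,0,0,-0.001,-0.0135,0.011,1],[0.7,0,0,0,0,0,1],[0.7,0,0,0,0,0,1],[0.75,0.03,0,0,0,0,1],[0,0,0.5,0,0,0,1],[0,0,0.5,0,0,0,1],[0,0,0.2,0,0,0,1],[0,0,0,0,0,0,1]]'
python3 -c "
from h import *
st(-.052,.1875,.12)"
```

```text
clock: 17.75
eef_pos: [0.5218, 0.136, 0.1253]
tool_rot: [0.686, 0.728, -0.001, -0.001]
ft_force: [-0.5, 0.5, 0.7]
grip_width: 0.0006
t 17.75 box mm [-53.5 186.3 125.3] F [-0.53  0.47  0.67] rot in box
 [[-0.002  1.    -0.003]
 [ 1.     0.002 -0.001]
 [-0.001 -0.003 -1.   ]]
shift units [0.046 0.06  0.213]
```

```bash
python3 -m inch '[[0.04,0.03,0.06,0,0,0,1],[0,0,0.06,0,0,0,1],[0,0,0.04,0,0,0,1],[0,0,0.02,0,0,0,1],[0,0,0.02,0,0,0,1],[0,0,0,0,0,0,1],[0,0,0,0,0,0,1],[0,0,0,0,0,0,1]]'
python3 -m inch '[[0,0,0.04,0,0,0,1],[0,0,0.02,0,0,0,1],[0,0,0.02,0,0,0,1],[0,0,0,0,0,0,1],[0,0,0,0,0,0,1],[0,0,0,0,0,0,1],[0,0,0,0,0,0,1],[0,0,0,0,0,0,1]]'
python3 -c "
from h import *
st(-.052,.1875,.12)"
```

```text
clock: 18.55
eef_pos: [0.5237, 0.1382, 0.1222]
tool_rot: [0.685, 0.728, 0.0, 0.0]
ft_force: [-1.1, 0.2, -1.3]
grip_width: -0.0001
clock: 19.35
eef_pos: [0.5237, 0.1381, 0.1201]
tool_rot: [0.685, 0.728, 0.0, 0.0]
ft_force: [0.1, 0.5, 0.7]
grip_width: 0.0001
t 19.35 box mm [-51.4 188.4 120.1] F [0.14 0.49 0.71] rot in box
 [[-0.004  1.     0.   ]
 [ 1.     0.004  0.   ]
 [ 0.     0.    -1.   ]]
shift units [-0.035 -0.023  0.005]
```

```bash
python3 -m inch '[[0,0,0.04,0,0,0,1],[0,0,0.04,0,0,0,1],[0,0,0.02,0,0,0,1],[0,0,0,0,0,0,1],[0,0,0,0,0,0,1],[0,0,0,0,0,0,1],[0,0,0,0,0,0,1],[0,0,0,0,0,0,1]]'
```

```text
clock: 20.15
eef_pos: [0.5237, 0.1382, 0.1176]
tool_rot: [0.685, 0.728, 0.0, 0.0]
ft_force: [-0.8, 0.3, 0.4]
grip_width: 0.0003
```

Cover 1 went down 2.5 mm with next to no force, so it is the loose one. I'll lean the tool 12° back toward the robot and push along an arc.

```bash
python3 -m inch '[[0,0,0,-0.0335,0,0,1],[0,0,0,-0.0335,0,0,1],[0,-0.049,0.2,0,0,0,1],[0,-0.049,0.2,0,0,0,1],[0,-0.049,0.2,0,0,0,1],[0,-0.049,0.2,0,0,0,1],[0,0,0,0,0,0,1],[0,0,0,0,0,0,1]]'
python3 -c "
from h import *
st()"
```

```text
clock: 20.95
eef_pos: [0.5235, 0.1382, 0.0966]
tool_rot: [0.682, 0.724, 0.076, 0.072]
ft_force: [-0.6, 0.3, 0.6]
grip_width: 0.0003
t 20.95 box mm [-51.6 188.4  96.6] F [-0.57  0.34  0.62] rot in box
 [[-0.003  0.978  0.208]
 [ 1.     0.003  0.001]
 [ 0.     0.208 -0.978]]
```

```bash
python3 -m inch '[[0,-0.012,0.176,0,0,0,1],[0,-0.012,0.176,0,0,0,1],[0,-0.012,0.176,0,0,0,1],[0,-0.012,0.176,0,0,0,1],[0,0.064,0.085,0,0,0,1],[0,0.064,0.085,0,0,0,1],[0,0,0,0,0,0,1],[0,0,0,0,0,0,1]]'
python3 -c "
from h import *
import cv2
st()
for n in('scene','top'):
  p,d=bot.camera(n);c=p[60:340,120:480] if n=='scene' else p[150:330,200:400]
  cv2.imwrite(f'pics/{n}2.png',cv2.resize(c,None,fx=2.2 if n=='scene' else 3.2,fy=2.1 if n=='scene' else 3.2))
"
```

```text
clock: 21.75
eef_pos: [0.5294, 0.1384, 0.0758]
tool_rot: [0.682, 0.724, 0.076, 0.072]
ft_force: [-0.6, -0.3, -0.8]
grip_width: 0.0002
t 21.75 box mm [-45.7 188.3  75.8] F [-0.6  -0.3  -0.79] rot in box
 [[-0.004  0.978  0.209]
 [ 1.     0.004  0.001]
 [-0.     0.209 -0.978]]
```

View pics/scene2.png

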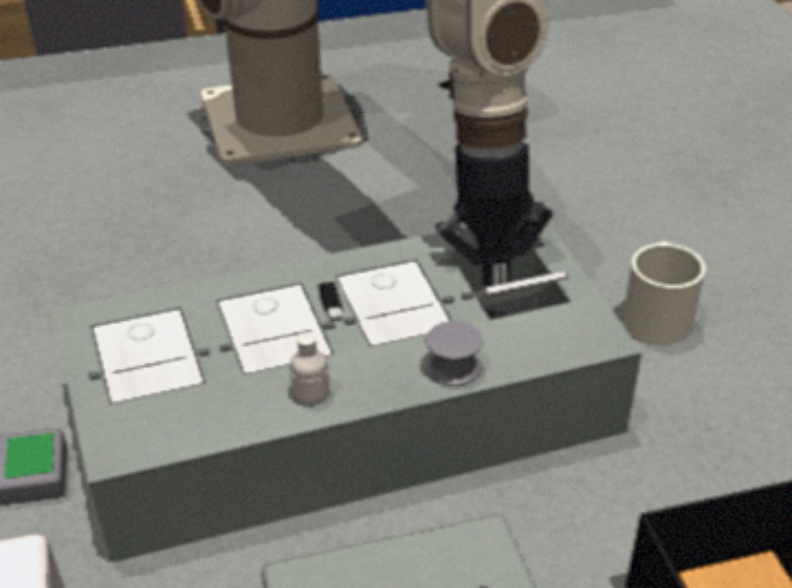

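The scene picture shows cover 1 well tipped, its far end up at (527,282), and the finger inside the opening. I'll carry on gently until it meets the stop.

```bash
python3 -m inch '[[0,0.064,0.085,0,0,0,1],[0,0.064,0.085,0,0,0,1],[0,0.04,0.03,0,0,0,1],[0,0,0,0,0,0,1],[0,0,0,0,0,0,1],[0,0,0,0,0,0,1],[0,0,0,0,0,0,1],[0,0,0,0,0,0,1]]'
python3 -m inch '[[0,0.04,0.02,0,0,0,1],[0,0.04,0.02,0,0,0,1],[0,0,0,0,0,0,1],[0,0,0,0,0,0,1],[0,0,0,0,0,0,1],[0,0,0,0,0,0,1],[0,0,0,0,0,0,1],[0,0,0,0,0,0,1]]'
python3 -c "
from h import *
st()"
```

```text
clock: 22.65
eef_pos: [0.535, 0.1389, 0.0723]
tool_rot: [0.682, 0.724, 0.077, 0.072]
ft_force: [0.1, -0.5, -0.7]
grip_width: -0.0002
clock: 23.45
eef_pos: [0.5362, 0.1389, 0.0714]
tool_rot: [0.681, 0.724, 0.076, 0.072]
ft_force: [-4.7, -0.7, 4.3]
grip_width: -0.0002
t 23.45 box mm [-38.9 188.5  71.4] F [-4.74 -0.71  4.25] rot in box
 [[-0.004  0.978  0.208]
 [ 1.     0.004  0.001]
 [ 0.     0.208 -0.978]]
```

It has reached the stop: force rose to about 6 N. Withdrawing along the finger axis.

```bash
python3 -m inch '[[0,-0.04,-0.2,0,0,0,1],[0,0,-0.4,0,0,0,1],[0,0,-0.6,0,0,0,1],[0,0,-0.8,0,0,0,1],[0,0,-1,0,0,0,1],[0,0,-1,0,0,0,1],[0,0,-1,0,0,0,1],[0,0,-1,0,0,0,1]]'
python3 -m inch '[[0,-1,-0.5,0,0,0,1],[0,-1,-0.5,0,0,0,1],[0,-1,0,0,0,0,1],[0,-1,0,0,0,0,1],[0,-1,0,0,0,0,1],[0,0,0,0,0,0,1],[0,0,0,0,0,0,1],[0,0,0,0,0,0,1]]'
python3 -c "
from h import *
import cv2
st()
for n in('scene','top'):
  p,d=bot.camera(n);cv2.imwrite(f'pics/{n}3f.png',p);np.save(f'{n}3.npy',d);c=p[60:340,120:480] if n=='scene' else p[150:360,150:560]
  cv2.imwrite(f'pics/{n}3.png',cv2.resize(c,None,fx=2.2 if n=='scene' else 1.95,fy=2.1 if n=='scene' else 1.95))
"
```

```text
clock: 24.25
eef_pos: [0.5051, 0.137, 0.2203]
tool_rot: [0.682, 0.724, 0.078, 0.073]
ft_force: [0.2, 0.2, 0.3]
grip_width: 0.0003
clock: 25.05
eef_pos: [0.3788, 0.1296, 0.2174]
tool_rot: [0.682, 0.724, 0.078, 0.073]
ft_force: [-0.2, 0.6, -0.2]
grip_width: 0.0002
t 25.05 box mm [-196.6  188.1  217.4] F [-0.19  0.63 -0.24] rot in box
 [[-0.003  0.977  0.212]
 [ 1.     0.003  0.002]
 [ 0.001  0.212 -0.977]]
```

View pics/scene3.png

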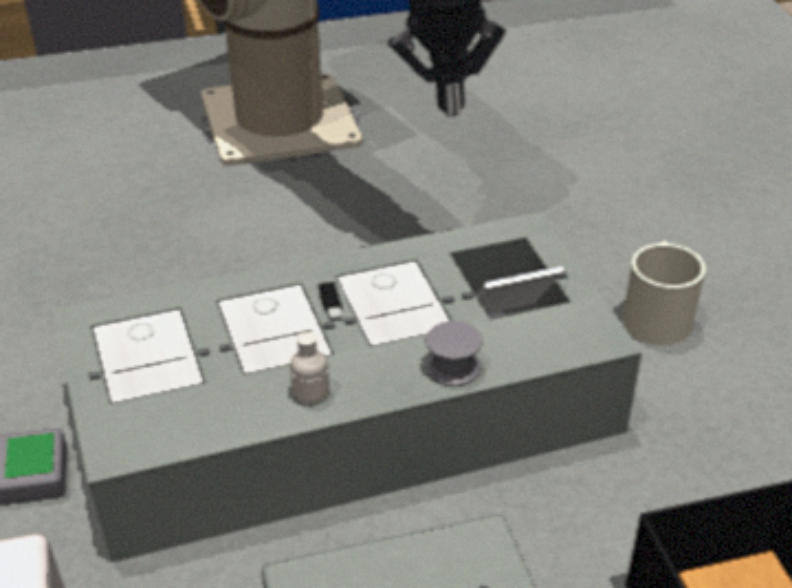

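View pics/top3.png

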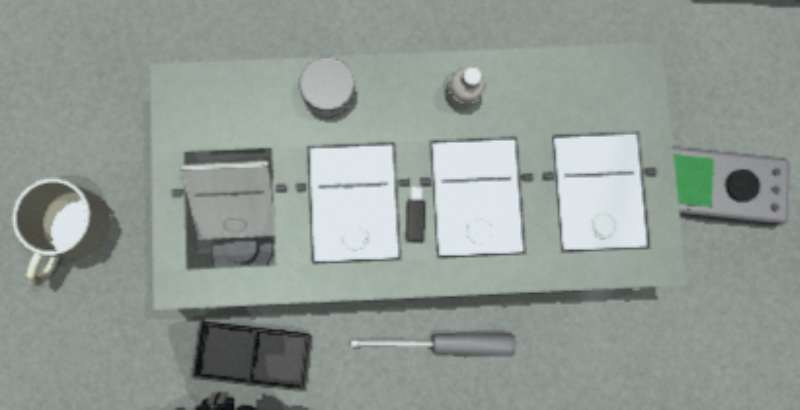

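Cover 1 stays open, with its far edge at top-crop (225,165) and the socket floor visible at (240,250). The other covers and the loose items look untouched. A numeric check before handing in:

Run:
```python
from h import *
import cv2
c,s=np.cos(Q[2]),np.sin(Q[2])
def b(X): X=X[:2]-Q[:2];return (1e3*np.array([c*X[0]+s*X[1],-s*X[0]+c*X[1]])).round(1)
print('far edge x,y if z=152 (expect 19 at 1.0 rad):',b(ray('top',150+225/1.95,150+165/1.95,.152)))
print('mark (expect -31 at z=75):',b(ray('top',150+235/1.95,150+225/1.95,.075)))
d=np.load('top3.npy');k=bot.get_calibration('top');f=240/np.tan(np.radians(k['vfov']/2))
P=[]
for v in range(240,270):
    for u in range(258,278):
        z=d[v,u]
        if z>0:
            X=k['R'].T@(np.array([(u-k['cx'])/f*z,(v-k['cy'])/f*z,z])-k['t']);P.append([*(b(X)),X[2]*1e3])
P=np.array(P);m=(P[:,0]>-25)&(P[:,0]<10)
p=np.polyfit(P[m,0],P[m,2],1);print('tilt',np.arctan(p[0]),m.sum())
a,e=cv2.imread('pics/top0.png'),cv2.imread('pics/top3f.png')
for n,(x0,y0,x1,y1) in dict(spool=(300,178,336,214),bottle=(376,180,402,210),stick=(355,245,371,276),tray=(245,312,312,352),driver=(325,315,418,336),meter=(498,224,556,266),mug=(155,240,200,296)).items():
    g=lambda i:np.float32(cv2.cvtColor(i[y0:y1,x0:x1],6)); print(n,np.round(cv2.phaseCorrelate(g(a),g(e),cv2.createHanningWindow((x1-x0,y1-y0),cv2.CV_32F)),2) if 0 else np.round(cv2.phaseCorrelate(g(a),g(e))[0],2))
print(bot.get_obs()['clock'])
```

```text
far edge x,y if z=152 (expect 19 at 1.0 rad): [ 20.3 186. ]
mark (expect -31 at z=75): [-31.9 186.6]
tilt 0.9986916580485459 413
spool [-0.05 -0.09]
bottle [ 0.56 -0.1 ]
stick [0.03 0.13]
tray [ 0.08 -0.18]
driver [ 0.01 -0.06]
meter [0.01 0.43]
mug [0.5  0.01]
25.15
```

```bash
python3 -c "
from workcell import bot
print(bot.job_done())"
```

```text
the job is handed in; nothing more can be done
None
```

Cover 1, the leftmost, was the unlocked one. It is now open to its stop and stays there with the robot clear of it.

- **Finding it:** I pressed covers 4, 3, 2 and then 1. Covers 4, 3 and 2 moved only a few tenths of a millimetre under 6 to 10 N, so they are locked. Cover 1 sank with next to no force.
- **Opening it:** I pushed cover 1 down along an arc until the force rose to about 6 N at the stop, then pulled the fingers straight back out. Handed in at about 25 s of the 51 s allowed.
- **Last checks:** The depth image gives cover 1 a tilt of about 1.00 rad, and the far edge and press mark agree with that to about 1 mm. The wrist force read zero within noise after the fingers came out. The other three covers look shut. The seven loose items moved by no more than about half a pixel between pictures (bottle, mug and meter the most), which I take as noise.
- **What went wrong:** On the way to cover 1 the last joint reached the end of its range, 3.142 against a stated 3.14. The arm stopped short and pressed the frame strip between covers 2 and 1 with about 5 N. I lifted off, turned the wrist back about half a turn and went on; nothing was displaced.

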